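# Gauge two spare skewer handles and sort them

### The job

Two spare wooden skewer handles look alike, but one is drilled too shallow: try each on the level steel pin, bored end first, as far as it will go. Put each one away before touching the other: the one that goes fully home against the block belongs lying along the raised ledge of the skewer rack, the one that stops short goes lying in the white dish. Leave the brush and the spice tin where they are.

Things in the scene. Friction and masses are not known exactly. Their poses are not given: they have to be found in the camera images.
- handle_p: spare wooden skewer handle, square bar 28 x 28 x 90 mm, steel band near its bored end, about 60 g, lying flat. Origin: centre of its underside; x along its length to the bored end, z up. Centred round bore 15 mm wide in that end; other end closed. The two handles look the same: one is bored 44 mm deep, the other only 22 mm; which is which must be found by trial
- handle_q: spare wooden skewer handle, square bar 28 x 28 x 90 mm, steel band near its bored end, about 60 g, lying flat. Origin: centre of its underside; x along its length to the bored end, z up. Centred round bore 15 mm wide in that end; other end closed. The two handles look the same: one is bored 44 mm deep, the other only 22 mm; which is which must be found by trial
- handle_p_mouth (a point): centre of the bored end face of handle_p (mouth of the bore), 45 mm from its middle along x, 14 mm above its underside
- handle_p_mid (a point): middle of handle_p, on its axis, 14 mm above its underside
- handle_q_mouth (a point): centre of the bored end face of handle_q (mouth of the bore), 45 mm from its middle along x, 14 mm above its underside
- handle_q_mid (a point): middle of handle_q, on its axis, 14 mm above its underside
- gauge: fixed steel test stand: an upright block 45 (x) by 50 (y) by 87 mm high on a base plate 90 x 80 x 8 mm, with a level steel pin (a bare skewer tang) standing out of its -y face. Origin at the centre of the block's underside on the shelf; z up
- pin_root (a point): where the pin's axis meets the block's face, 75 mm above the shelf; axes as the gauge's: the pin runs from here along -y. Pin 11 mm in diameter, 40 mm long, last 7 mm tapering to 5 mm. A full-depth handle slides on until its end face meets the block (gap 0); a short-bored one stops 18 mm from it
- pin_tip (a point): free end of the pin, 40 mm from pin_root along the gauge's -y
- rack: fixed compact steel skewer rack, base 150 (x) by 100 (y) mm, with two low combs of six slots (42 mm high) along x, four thin skewers lying across them (130 mm long along y, 32 mm up), and a narrow raised ledge above the middle. Origin at the centre of the underside, z up
- ledge (a point): centre of the top of the rack's raised ledge, 75 mm above the shelf; the ledge is a flat strip 140 mm long along the rack's x and 22 mm wide along its y, narrower than a handle, without lips
- dish: open round white ceramic dish, loose, 600 g, 170 mm across the rim, 32 mm high, flat floor 6 mm above its underside and about 135 mm across. Origin at the centre of its underside; z up
- spice_tin: plain aluminium spice tin, 44 mm across, 50 mm tall; origin at the centre of its underside; bystander
- brush: yellow silicone basting brush lying flat, about 170 mm long along its x (handle to -x), 34 mm wide, 15 mm high; bystander
There are look-alikes about, which are no part of the job. Of the things that look like the dish, take the one that is farthest to the robot's right at the start. Leave any black look-alike of the handle_q alone.

How it is judged:
By the outcome, as a careful person would: the job done as asked, in the order asked, and still so for the second after the job is handed in, with the robot touching nothing.
It also fails if it takes over 72 s, if anything falls off the work surface, if the arm or the gripper's body presses on something with over 40 N, if the wrist force passes 120 N, or if a joint passes its speed limit or range.

### The arm

A 7-joint arm with a two-finger parallel gripper is mounted at the origin on the work surface. World frame = base frame: x ahead of the robot, y to its left, z up, the work surface at z = 0. Lengths are in m, angles in rad, forces in N, time in s.
With the tool pointing down it reaches from about 0.35 to 0.9 m from the base axis. Payload 19.9 kg.
Tool frame: the origin (TCP) lies between the finger pads; the fingertips stand 19 mm ahead of it and the grasp point (between the pads) is the TCP; z points along the fingers, y is the line along which they close (so a half turn about z gives the same grasp; the last joint's range is limited). The gripper opens to 94 mm and grips with 3 to 60 N. Pads are 16 mm wide; open, the fingers measure 119 mm over their backs; the gripper's body (75 mm by 177 mm) begins 78 mm behind the grasp point.
Start: joints at [1.071, 0.417, -0.01, 1.614, 0.005, 1.111, -0.053], TCP at [0.276, -0.561, 0.224] pointing down, gripper open.
Joint ranges: [-2.81, 2.81], [-0.39, 2.02], [-1.27, 1.25], [0.06, 2.57], [-1.19, 4.33], [0.19, 2], [-2.82, 2.82]. Speed limits (rad/s): [1.89, 1.89, 2.39, 2.39, 3.01, 3.01, 3.01].

### API

Orientations are given as a 3x3 rotation matrix whose columns are the frame's x, y, z axes.
In Python, from rig import robot gives the robot as it stands. Calls block until the motion is done:
- robot.move_ptp(position, orientation): joint-space move of the TCP to a pose.
- robot.move_linear(position, velocity=0.15, frame=None, threshold=None): straight line of the TCP; frame=None keeps the orientation; velocity is the mean speed in m/s. With threshold (N) it stops when the force on the tool has changed by that much, and returns True; else False.
- robot.goto_joints(angles): joint-space move.
- robot.gripper_to(opening): finger opening in m; the grip force is fixed at half the most; returns when the fingers have stopped.
- robot.pause(seconds).
- robot.ik(position, orientation): joint angles nearest the present ones, or None.
- robot.get_state(): the state.
- robot.grab_frame(name): name is "side" or "top"; returns the picture (400x640x3 uint8, red, green, blue); there is no depth.
- robot.camera_info(name): a dict with "fx", "fy", "cx", "cy" (pixels), "rvec" (rotation vector, rad) and "tvec" (3), from world to camera coordinates, as OpenCV has them. Camera axes: x right, y down, z forward; pixel columns grow to the right and rows downward; lengths in m; the calibration is good to about 2 mm. A picture is of the moment at which its call begins. camera_info takes no time and is no camera call.
A pose or a line that the arm cannot do raises robot.PlanningError and nothing moves.
- robot.sign_off(): hands the job in; it is judged then, once.
The state is a dict: "time": time; "qpos": joint angles; "joint_vel": joint speeds; "effort": joint torques, N m; "ee_pos": TCP position; "tool_rot": TCP orientation; "force": force on the tool from outside, world axes, zero at the start; "moment": the same for the moment, N m; "opening": finger opening in m; "grasp_force": force on a finger pad.
Only numpy, scipy, OpenCV 4.12 (cv2) and the standard library are available. Lean on these libraries where they do the work, as an engineer would, in place of code of your own. Each camera call takes 0.05 s, during which the arm holds its last target. There are 200 camera calls.

## Working session

There is one attempt and no reset: what is moved stays moved. The work goes in short steps, each a Python script; the robot and the scene stay as the last script left them, time stands still between calls to the robot, and variables do not carry over. Pictures are saved under pics/ and viewed, at most 10 in all, crops included, and the job is handed in when it is done.

```bash
mkdir -p pics; ls; python3 - <<'E'
from rig import robot
import cv2
for n in("top","side"):
    f=robot.grab_frame(n); cv2.imwrite(f"pics/{n}0.png",f[:,:,::-1]); print(n,robot.camera_info(n))
print(robot.get_state()['time'])
E
```

```text
pics
top {'fx': 450.43902414018595, 'fy': 450.43902414018595, 'cx': 316.95202693811774, 'cy': 201.57621698996638, 'rvec': array([ 2.21939448, -2.18256261,  0.04845899]), 'tvec': array([-0.02030332,  0.45756007,  1.15180902])}
side {'fx': 396.52771623026496, 'fy': 396.52771623026496, 'cx': 319.50962066820773, 'cy': 200.19670302183516, 'rvec': array([ 0.15953121, -2.71632461,  1.4734973 ]), 'tvec': array([0.45351322, 0.10868643, 1.13014069])}
0.1
```

View pics/top0.png

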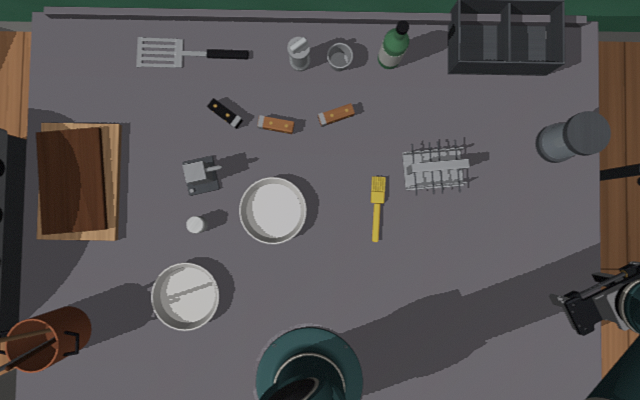

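View pics/side0.png

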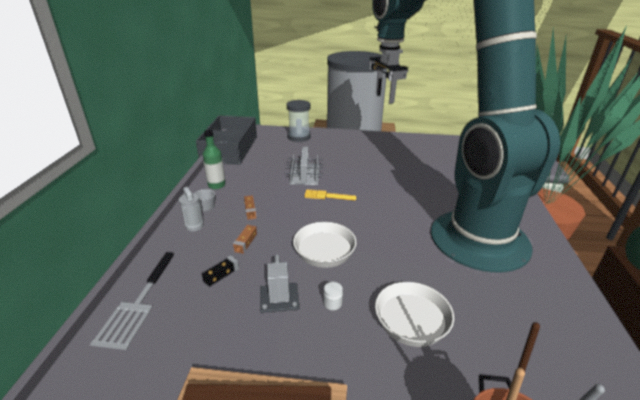

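The top view shows the handles at about (276,124) and (337,114), both with their bands on the left (+y). The gauge is at (203,172) with its pin to the right, the dish at (273,211), the rack at (437,166), the brush at (377,208) and the tin at (196,225). In the side view the handles are at (245,238) and (250,207), the gauge at (279,283) and the rack at (304,168). I'll zoom in for detail.

```bash
cat > h.py <<'E'
import numpy as np, cv2
from rig import robot
def cam(n):
    c=robot.camera_info(n); K=np.array([[c['fx'],0,c['cx']],[0,c['fy'],c['cy']],[0,0,1.]])
    R=cv2.Rodrigues(c['rvec'])[0]; return K,R,c['tvec'],c['rvec']
def ray(n,uv,z):
    K,R,t,_=cam(n); o=-R.T@t; d=R.T@np.linalg.inv(K)@np.array([uv[0],uv[1],1.])
    return o+d*(z-o[2])/d[2]
def proj(n,P):
    K,R,t,r=cam(n); return cv2.projectPoints(np.array(P,float).reshape(-1,1,3),r,t,K,None)[0][:,0]
E
python3 - <<'E'
import cv2,numpy as np
from h import *
f=cv2.imread('pics/top0.png')
cv2.imwrite('pics/crop1.png',cv2.resize(f[95:245,170:370],None,fx=4,fy=4,interpolation=cv2.INTER_CUBIC))
g=cv2.imread('pics/side0.png')
a=cv2.resize(g[245:320,240:350],None,fx=5,fy=5,interpolation=cv2.INTER_CUBIC)[:,:400]
b=cv2.resize(f[130:205,395:475],None,fx=5,fy=5,interpolation=cv2.INTER_CUBIC)
cv2.imwrite('pics/crop2.png',np.hstack([a,b]))
hsv=cv2.cvtColor(f,cv2.COLOR_BGR2HSV)
m=cv2.inRange(hsv,(5,90,60),(18,255,255)); m[:95]=0;m[140:]=0;m[:,:240]=0;m[:,370:]=0
n,l,s,c=cv2.connectedComponentsWithStats(m)
for i in range(1,n):
    if s[i,4]>40: print(s[i],c[i],cv2.minAreaRect(np.argwhere(l==i)[:,::-1].astype(np.float32)))
m=cv2.inRange(hsv,(0,0,140),(180,60,255)); 
n,l,s,c=cv2.connectedComponentsWithStats(m)
for i in range(1,n):
    if s[i,4]>60: print('w',s[i],c[i])
E
```

```text
[323 103  32  21 337] [338.72403561 113.05341246] ((338.75, 113.25), (12.332881927490234, 29.725406646728516), 71.56504821777344)
[263 117  31  17 367] [277.94822888 124.73024523] ((277.9647521972656, 124.69966888427734), (30.064861297607422, 12.512542724609375), 10.007980346679688)
w [137  37  69  30 751] [163.85086551  52.35818908]
w [288  37  21  21 229] [296.92139738  46.79039301]
w [403 155  11  32 183] [408.         170.28415301]
w [412 154  57  29 740] [437.68783784 167.68783784]
w [183 161  22  21 337] [193.73293769 171.50148368]
w [ 239  177   67   67 2926] [275.27067669 208.73205742]
w [186 217  17  16 221] [194.09954751 224.40271493]
w [ 154  263   65   68 2374] [191.72493682 293.86183656]
```

View pics/crop1.png

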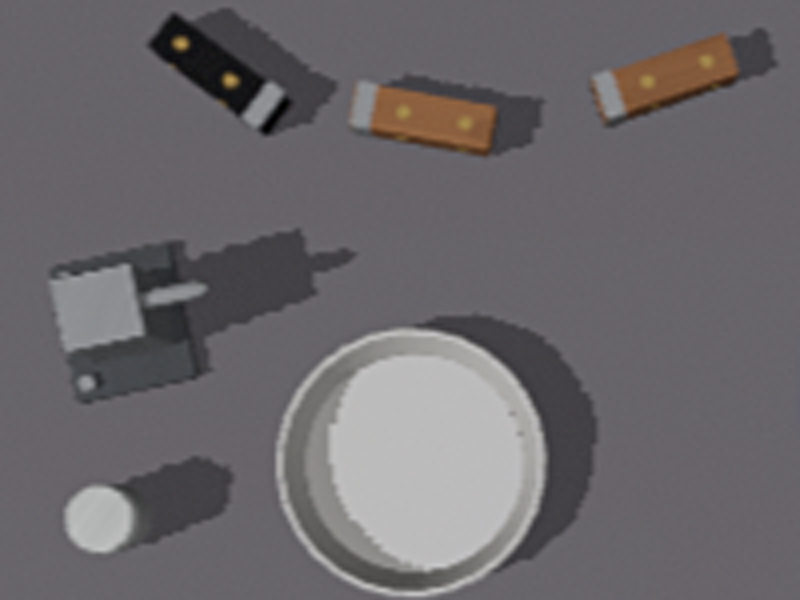

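View pics/crop2.png

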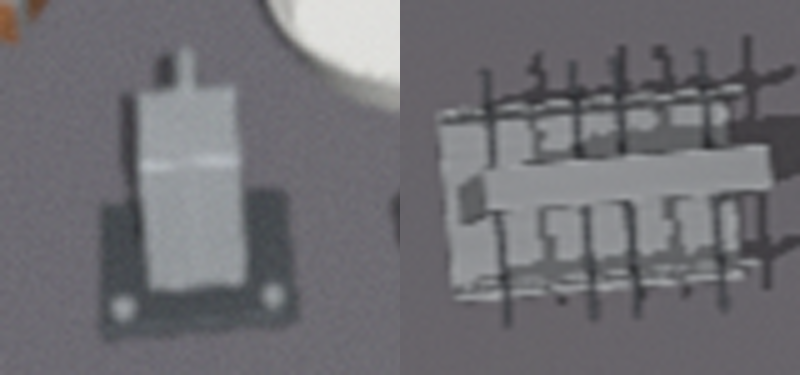

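Crop 1 shows both handles' bands at their left ends. P's upper top edge runs (361,81)-(496,104) and Q's (591,72)-(727,35). The block top corners are about (52,276), (132,264), (145,340), (66,352), the pin tip is at (207,290), and the rim is centred at (412,462). Crop 2 shows the pin tip at (186,48) on the left, and on the right the ledge corners at (487,172), (770,147), (772,188), (490,210).

```bash
cat >> h.py <<'E'
def c1(p): return 170+(p[0]+.5)/4-.5, 95+(p[1]+.5)/4-.5
def c2(p): return 395+(p[0]-400+.5)/5-.5, 130+(p[1]+.5)/5-.5
def c2s(p): return 240+(p[0]+.5)/5-.5, 245+(p[1]+.5)/5-.5
E
python3 - <<'E'
from h import *
np.set_printoptions(precision=4,suppress=True)
deg=lambda v:np.degrees(np.arctan2(v[1],v[0]))
for n,a,b in(('P',(361,81),(496,104)),('Q',(591,72),(727,35))):
    A=ray('top',c1(a),.028);B=ray('top',c1(b),.028);d=A-B;L=np.linalg.norm(d);u=d/L
    w=np.array([u[1],-u[0],0]); w*=-np.sign(w[0])
    print(n,'len',L,'yaw',deg(u),'mid',(A+B)/2+.014*w)
T=[ray('top',c1(p),.087) for p in((52,276),(132,264),(145,340),(66,352))]
print('block',np.mean(T,0),[ (np.linalg.norm(T[i]-T[i-1]),deg(T[i]-T[i-1])) for i in range(4)])
S=[ray('side',c2s(p),.087) for p in((140,90),(235,88),(243,163),(140,165))]
print('blockS',np.mean(S,0),[ (np.linalg.norm(S[i]-S[i-1]),deg(S[i]-S[i-1])) for i in range(4)])
pt=ray('top',c1((207,290)),.075);pr=ray('top',c1((145,298)),.075)
print('pin tip',pt,'root',pr,deg(pr-pt),'side tip',ray('side',c2s((186,48)),.075))
L=[ray('top',c2(p),.075) for p in((487,172),(770,147),(772,188),(490,210))]
print('ledge',np.mean(L,0),[ (np.linalg.norm(L[i]-L[i-1]),deg(L[i]-L[i-1])) for i in range(4)])
print('dish',ray('top',c1((412,462)),.032))
# base plate edges
b=[ray('top',c1(p),.008) for p in((183,243),(203,376),(82,402))]
print('plate',deg(b[0]-b[1]),deg(b[2]-b[1]))
E
```

```text
P len 0.08760525731670145 yaw 81.23696651199599 mid [0.656  0.0959 0.028 ]
Q len 0.09033708534062272 yaw 106.33890242366739 mid [ 0.6842 -0.0572  0.028 ]
block [0.5219 0.2844 0.087 ] [(np.float64(0.046852726424782234), np.float64(12.036047197751383)), (np.float64(0.04871577600219603), np.float64(-80.43811562797644)), (np.float64(0.04675615217906201), np.float64(-168.7933805775409)), (np.float64(0.04803525076210018), np.float64(99.64795672482197))]
blockS [0.5194 0.2874 0.087 ] [(np.float64(0.048771478008775744), np.float64(-77.25718831231218)), (np.float64(0.043491080610786), np.float64(-171.2417219090514)), (np.float64(0.04909927067467076), np.float64(104.55456698638119)), (np.float64(0.04506113465580609), np.float64(8.51077906903646))]
pin tip [0.5353 0.222  0.075 ] root [0.5298 0.2597 0.075 ] 98.36543042690938 side tip [0.535  0.2221 0.075 ]
ledge [ 0.5485 -0.313   0.075 ] [(np.float64(0.018681135880641072), np.float64(4.946022610134624)), (np.float64(0.13910454101424946), np.float64(-83.96368007911146)), (np.float64(0.020142636457305192), np.float64(-177.0740203529217)), (np.float64(0.13837453152529555), np.float64(95.44204160280985))]
dish [0.4334 0.099  0.032 ]
plate 9.991343512150223 103.14524720791658
```

```bash
cat >> h.py <<'E'
P=dict(xy=(.656,.0959),yaw=81.2); Q=dict(xy=(.6842,-.0572),yaw=106.3)
GY=101.; TIP=np.array([.5345,.222]); LEDGE=np.array([.5485,-.313]); LY=95.7; DISH=np.array([.4334,.099])
SG=1
def dirv(y): return np.array([np.cos(np.radians(y)),np.sin(np.radians(y))])
def ori(y,sg=None):
    x=np.append((SG if sg is None else sg)*dirv(y),0); z=np.array([0,0,-1.]); return np.c_[x,np.cross(z,x),z]
def p3(xy,z): return np.array([xy[0],xy[1],z])
OFF=.008   # TCP above handle axis
def pick(h):
    robot.gripper_to(.06)
    robot.move_ptp(p3(h['xy'],.13),ori(h['yaw'])); robot.move_linear(p3(h['xy'],.022),.12)
    robot.gripper_to(.0); s=robot.get_state(); print('grip',s['opening'],s['grasp_force'],s['time'])
    robot.move_linear(p3(h['xy'],.13),.15)
def to_pin(back=.062):
    robot.move_ptp(p3(TIP-back*dirv(GY),.15),ori(GY)); robot.move_linear(p3(TIP-back*dirv(GY),.075+OFF),.12)
def gap():  # gap of mouth to block by tool position
    s=robot.get_state(); d=s['ee_pos'][:2]-TIP
    return round(1e3*(.040-.045-d@dirv(GY)),1), s['ee_pos'].round(4), s['force'].round(1), s['opening'].round(4), round(s['time'],1)
def push(stop=-.006,v=.04,th=8):   # to nominal gap 'stop'
    e=TIP+(.040-.045-stop)*dirv(GY); r=robot.move_linear(p3(e,.075+OFF),v,threshold=th); print('push',r,gap()); return r
E
python3 - <<'E'
from h import *
print(robot.get_state()['tool_rot'].round(2))
for sg in(1,-1):
  for xy,y,z in((P['xy'],P['yaw'],.022),(Q['xy'],Q['yaw'],.022),(TIP-.06*dirv(GY),GY,.083),(LEDGE,LY,.097),(DISH,GY,.028)):
    q=robot.ik(p3(xy,z),ori(y,sg)); print(sg,None if q is None else np.round(q,2))
E
```

```text
[[ 0.9   0.44 -0.  ]
 [ 0.44 -0.9   0.  ]
 [-0.   -0.   -1.  ]]
1 [ 0.17  0.78 -0.53  1.62  0.48  0.87 -0.7 ]
1 [ 0.42  0.83 -0.58  1.55  0.53  0.92 -0.05]
1 [ 0.18  0.59 -0.69  1.85  0.48  0.87 -0.55]
1 [ 0.71  0.59 -0.32  1.69  0.23  0.9   0.39]
1 [ 0.27  0.51 -0.67  2.17  0.54  0.63 -0.59]
-1 [ 0.49  1.04 -1.09  1.61  1.    1.14  2.13]
-1 [-0.05  0.75  0.12  1.57 -0.12  0.82 -2.73]
-1 [ 0.44  0.78 -1.09  1.84  0.81  1.04  2.35]
-1 [ 0.3   0.58  0.24  1.7  -0.17  0.88 -2.44]
-1 [-1.15  0.74  1.08  2.21 -0.97  0.8  -2.35]
```

SG=1 works for every pose. I'll start with P.

```bash
python3 - <<'E'
from h import *
pick(P); to_pin(); print(gap())
for n in("top","side"):
    cv2.imwrite(f"pics/{n}1.png",robot.grab_frame(n)[:,:,::-1])
a=cv2.imread('pics/top1.png')[130:210,175:275]; b=cv2.imread('pics/side1.png')[215:295,230:330]
cv2.imwrite('pics/v1.png',np.hstack([cv2.resize(k,None,fx=4,fy=4,interpolation=cv2.INTER_CUBIC) for k in(a,b)]))
E
```

```text
grip 0.027970467656498108 29.999772012233734 5.15Traceback (most recent call last):
  File "<stdin>", line 2, in <module>
  File "h.py", line 31, in gap
    return round(1e3*(.040-.045-d@dirv(GY)),1), s['ee_pos'].round(4), s['force'].round(1), s['opening'].round(4), round(s['time'],1)
                                                                                           ^^^^^^^^^^^^^^^^^^
AttributeError: 'float' object has no attribute 'round'
```

```bash
sed -i "s/s\['opening'\].round(4)/round(s['opening'],4)/" h.py; python3 - <<'E'
from h import *
print(gap())
for n in("top","side"):
    cv2.imwrite(f"pics/{n}1.png",robot.grab_frame(n)[:,:,::-1])
a=cv2.imread('pics/top1.png')[130:210,175:275]; b=cv2.imread('pics/side1.png')[215:295,230:330]
cv2.imwrite('pics/v1.png',np.hstack([cv2.resize(k,None,fx=4,fy=4,interpolation=cv2.INTER_CUBIC) for k in(a,b)]))
E
```

```text
(np.float64(56.8), array([0.5466, 0.1614, 0.0833]), array([-0.2,  0. , -0.4]), 0.0275, 7.3)
```

View pics/v1.png

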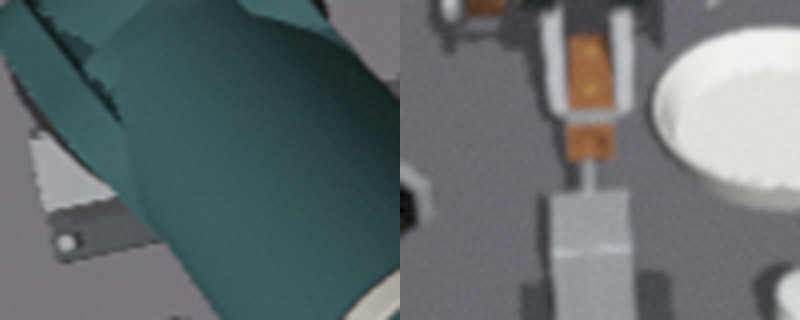

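The side view shows the gripped handle at (590,100) in line with the pin at (589,178). I'll push it on.

```bash
python3 - <<'E'
from h import *
r=push(stop=.030); 
if not r: r=push(); 
robot.pause(.2); print(gap())
E
```

```text
push False (np.float64(29.9), array([0.5413, 0.1878, 0.0831]), array([ 1.6,  1.8, -1.1]), 0.0277, 8.2)
push True (np.float64(19.6), array([0.5394, 0.1979, 0.0828]), array([ 2.3, -2.6,  2. ]), 0.0278, 8.7)
(np.float64(19.8), array([0.5394, 0.1977, 0.0827]), array([ 1.8, -0.4,  2.1]), 0.0278, 8.9)
```

```bash
python3 - <<'E'
from h import *
push(stop=.010,v=.03,th=14); print(gap())
cv2.imwrite('pics/side2.png',robot.grab_frame('side')[:,:,::-1])
b=cv2.imread('pics/side2.png')[215:295,230:330]
cv2.imwrite('pics/v2.png',cv2.resize(b,None,fx=5,fy=5,interpolation=cv2.INTER_CUBIC))
E
```

```text
push True (np.float64(19.6), array([0.5394, 0.1979, 0.0824]), array([ 2.5, -2.1,  2.1]), 0.0274, 9.1)
(np.float64(19.6), array([0.5394, 0.1979, 0.0824]), array([ 2.5, -2.1,  2.1]), 0.0274, 9.1)
```

View pics/v2.png

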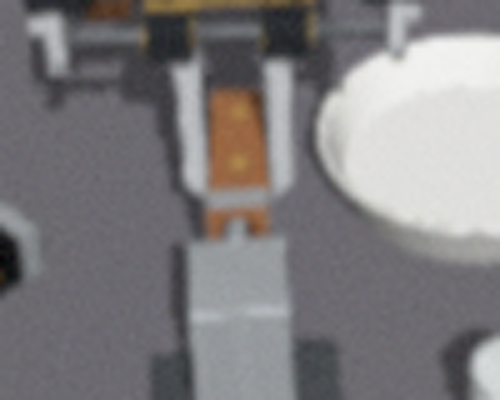

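Two pushes stopped hard at about 19 mm with little side load, and the picture shows the pin still visible at (237,230). P is the short one, so it goes in the dish. After that I'll try Q.

```bash
cat >> h.py <<'E'
def off_pin():
    b=TIP-.068*dirv(GY); robot.move_linear(p3(b,.075+OFF),.12); robot.move_linear(p3(b,.15),.15)
def place(xy,yaw,zsup):
    z=zsup+.014+OFF
    robot.move_ptp(p3(xy,z+.06),ori(yaw)); robot.move_linear(p3(xy,z+.012),.12)
    r=robot.move_linear(p3(xy,z-.003),.03,threshold=4); print('down',r,gap()[1:])
    robot.pause(.2); robot.gripper_to(.05); robot.pause(.2); robot.move_linear(p3(xy,z+.09),.15)
E
python3 - <<'E'
from h import *
off_pin(); place(DISH,GY,.006)
pick(Q); to_pin(); print(gap())
for n in("top","side"): cv2.imwrite(f"pics/{n}3.png",robot.grab_frame(n)[:,:,::-1])
b=cv2.imread('pics/side3.png')[205:305,230:380]
cv2.imwrite('pics/v3.png',cv2.resize(b,None,fx=5,fy=5,interpolation=cv2.INTER_CUBIC))
E
```

```text
down True (array([0.4335, 0.0989, 0.0274]), array([-0.6,  0.8,  0.1]), 0.0278, 11.9)
grip 0.02780617413468871 29.70184698700905 16.775
(np.float64(57.0), array([0.5467, 0.1612, 0.0834]), array([-0.3,  0.1,  0.2]), 0.0282, 19.4)
```

View pics/v3.png

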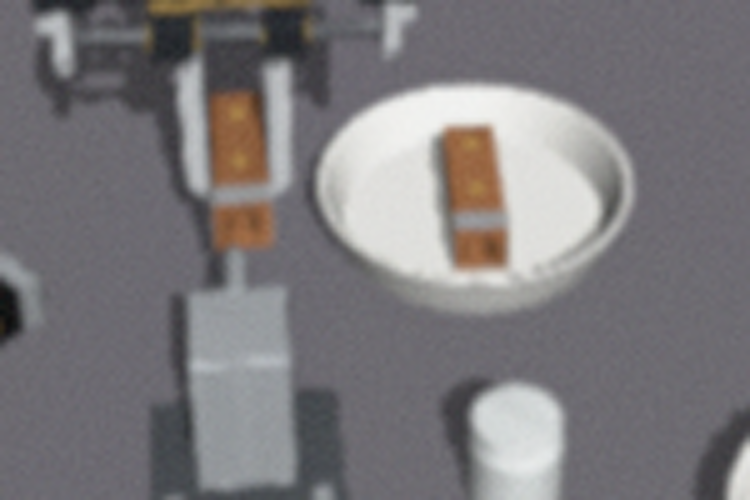

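P is lying in the dish. Q is held slightly askew: its mouth is at (243,240) and its tail at (238,95), with the pin at x=235. That is about 2.5° counter-clockwise, so I'll correct the tool yaw and push.

```bash
python3 - <<'E'
from h import *
s=robot.get_state(); robot.move_linear(p3(TIP-.062*dirv(GY)+[.0005,0],.083),.05,frame=ori(GY-2.5)); print(gap())
r=push(stop=.032,v=.03)
cv2.imwrite("pics/side4.png",robot.grab_frame('side')[:,:,::-1])
if not r: push(); robot.pause(.2); print(gap())
cv2.imwrite("pics/side5.png",robot.grab_frame('side')[:,:,::-1])
cv2.imwrite('pics/v4.png',np.hstack([cv2.resize(cv2.imread(f'pics/side{k}.png')[215:295,235:315],None,fx=5,fy=5,interpolation=cv2.INTER_CUBIC) for k in(4,5)]))
E
```

```text
(np.float64(57.1), array([0.5471, 0.1612, 0.0835]), array([-0.2, -0.2, -0.3]), 0.0278, 19.7)
push False (np.float64(32.0), array([0.5417, 0.1857, 0.083 ]), array([ 1.,  1., -1.]), 0.0281, 20.7)
push True (np.float64(1.2), array([0.536 , 0.216 , 0.0829]), array([ 2.7, -2.1,  2. ]), 0.028, 21.5)
(np.float64(1.3), array([0.536 , 0.2159, 0.0828]), array([ 1.1, -0.2,  0.6]), 0.0282, 21.7)
```

View pics/v4.png

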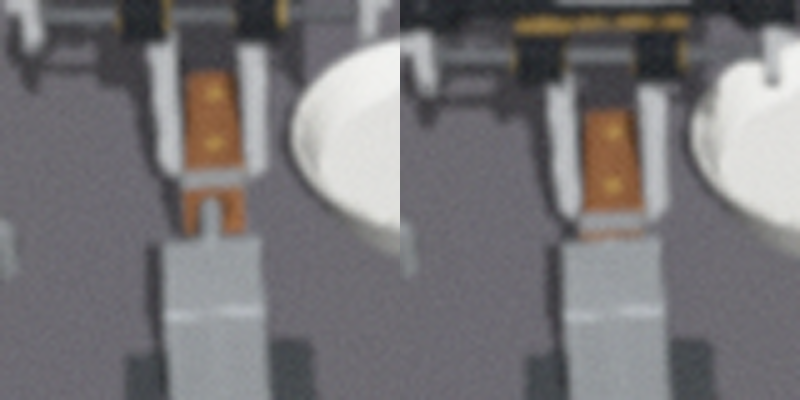

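The left crop shows the pin inside the bore, and the right one shows Q against the block face (x≈612, y≈238), so Q is the full-depth handle. I'll give it one firm confirming push, then put it on the ledge.

```bash
python3 - <<'E'
from h import *
push(stop=-.008,v=.03,th=12)
off_pin(); place(LEDGE,LY-2.5,.075)
s=robot.get_state()['ee_pos']; robot.move_ptp(p3((.35,-.45),.25),ori(LY)); robot.pause(.3)
for n in("top","side"): cv2.imwrite(f"pics/{n}6.png",robot.grab_frame(n)[:,:,::-1])
a=cv2.imread('pics/top6.png')[80:240,180:480]; b=cv2.imread('pics/side6.png')[140:260,240:390]
r=lambda k,f:cv2.resize(k,None,fx=f,fy=f,interpolation=cv2.INTER_CUBIC)
A=r(a,2.6)[:, :780]; B=r(b,1.4); B=cv2.copyMakeBorder(B,0,0,0,780-B.shape[1],cv2.BORDER_CONSTANT)
cv2.imwrite('pics/v6.png',np.vstack([A,B])); print(robot.get_state()['time'])
E
```

```text
push True (np.float64(1.2), array([0.536 , 0.216 , 0.0825]), array([ 2.3, -2.5,  2.2]), 0.0279, 21.9)
down True (array([ 0.5487, -0.3133,  0.0965]), array([ 1.1, -1. ,  2.4]), 0.0279, 25.9)
29.0
```

View pics/v6.png

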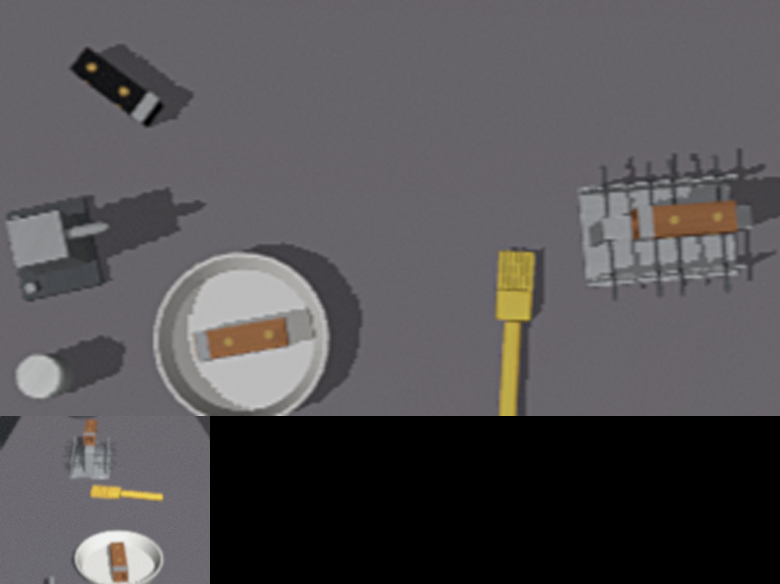

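Q (685,220) lies along the ledge with ledge showing at both ends, P (245,338) lies in the dish, and the brush and tin haven't moved.

```bash
python3 -c "
from rig import robot
print(robot.sign_off())"
```

```text
the job is handed in; nothing more can be done
None
```

The job is handed in at about 29 s on the robot's clock: handle_q went fully home and lies along the rack's ledge, handle_p stopped about 18 mm short and lies in the white dish, and the brush and spice tin were not touched.

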